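Load the sample carrier: tall bottle at the back, then the jar in front

TASK

Load the grey two-pocket sample carrier: first stand the tallest bottle in the back pocket (the one farther from the robot, by the carrier's high wall), then stand the short jar in the front pocket, so that nothing has to be reached over one already loaded. They are glass: keep them upright and set each one down on the pocket floor gently rather than dropping it. Leave the medium bottle standing where it is.

Things in the scene. Friction and masses are not known exactly. Their poses are not given: they have to be found in the camera images.
- carrier: Grey tray fixed to the bench, 195 mm (x) by 90 mm (y), two open pockets in line. Origin: centre of its underside, at bench height; x points to its back, away from the robot, within 20 degrees of the robot's x. Floor and walls 5 mm thick. Pockets 90 (x) by 80 (y) mm inside, centred at x = +47.5 mm (back) and -47.5 mm (front), y = 0. Back end wall 45 mm high; other walls and divider 22 mm.
- tall_bottle: Tallest bottle, upright, amber glass, paper label, white cap; 150 mm high. Round body 52 mm wide, straight up to 112 mm; neck 32 mm wide; cap 39 mm wide from 128 to 150 mm. Origin: centre of its underside, z up. 0.18 to 0.35 kg. Starts on the bench beside the carrier, in one of four places (two left, two right).
- short_jar: Short amber glass jar, upright, paper label, white lid as wide as the jar: a plain cylinder 56 mm in diameter, 62 mm high. Origin: centre of its underside, z up. 0.1 to 0.21 kg. On the bench at another of the four places.
- medium_bottle: Medium bottle, a smaller copy of the tall one: 100 mm high, 46 mm wide. Origin: centre of its underside, z up. Bystander at another of the four places. The fourth place holds a blue mug, 85 mm high, 76 mm wide plus handle (no part of the job). Neighbours stand at least 120 mm apart, centre to centre.
There are look-alikes about, which are no part of the job. Of the things shaped like the carrier, the grey one is meant.

How it is judged:
By the outcome, as a careful person would: the job done as asked, in the order asked, and still so for the second after the job is handed in, with the robot touching nothing.
It also fails if it takes over 59 s, if anything falls off the work surface, if the arm or the gripper's body presses on something with over 40 N, if the wrist force passes 120 N, or if a joint passes its speed limit or range.

ROBOT

A 7-joint arm with a two-finger parallel gripper is mounted at the origin on the work surface. World frame = base frame: x ahead of the robot, y to its left, z up, the work surface at z = 0. Lengths are in m, angles in rad, forces in N, time in s.
With the tool pointing down it reaches from about 0.425 to 0.8 m from the base axis. Payload 8.3 kg.
Tool frame: the origin (TCP) lies midway between the tips of the shut fingers; the grasp point (between the pads) lies 19 mm behind it; z points along the fingers, y is the line along which they close (so a half turn about z gives the same grasp; the last joint's range is limited). The gripper opens to 85 mm and grips with 20 to 120 N. Pads are 22 mm wide; open, the fingers measure 114 mm over their backs; the gripper's body (76 mm by 85 mm) begins 54 mm behind the grasp point. The pads swing forward as they close: fully open they stand 13 mm farther back than shut.
Start: joints at [1.074, 0.383, 0.016, 1.37, -0.006, 1.388, -0.046], TCP at [0.263, -0.567, 0.231] pointing down, gripper open.
Joint ranges: [-2.95, 2.95], [-0.25, 2.06], [-1.52, 1.56], [0.18, 2.33], [-1.44, 4.58], [0.02, 2.06], [-3.01, 3.01]. Speed limits (rad/s): [2.39, 2.39, 3.01, 3.01, 3.14, 3.14, 3.14].

INTERFACE

Orientations are given as a unit quaternion [w, x, y, z].
In Python, from workcell import r gives the robot as it stands.
- The arm moves only by the tool jog_arm, never from a script. Its argument "plan" is a list of rows, each an object of numbers: "tx", "ty", "tz": the shift along the tool's x, y, z scaled (see below); "rx", "ry", "rz": the turn, a rotation vector about the tool's x, y, z scaled (see below). A call has 1 to 12 rows; each row shifts and turns the commanded pose from where the row before left it, along the tool's axes as they then stand; what a row does not reach is not made up. The controller multiplies each number of a shift by 0.03 m and each number of a turn by 0.08 rad. A row lasts 1/10 s, in which the tool goes at most 50 mm and 8.59 degrees, less where a joint would pass 70% of its speed; a pose out of reach is approached as far as the arm can. A call with a number of a shift or a turn outside -1 to 1 is refused whole. A call with a gripper value outside its range is refused whole. "fingers" is the finger opening in mm, from 0 to 85.4, set as the call begins (left out, the last holds). The fingers move at their own pace and stop on an object; "grip_force" is the grip in N (left out, the last holds). Time passes only in rows, so rows that do not move let the fingers close. It gives the time, the measured TCP pose, the force, the opening and the grip force at its end, in the units of the state.
- r.get_obs(): the state, without advancing time (a new reading comes with each control period).
- r.grab_frame(name): name is "side" or "top" or "wrist"; returns a dict with "image" (420x560x3 uint8, red, green, blue), "camera_matrix" (3x3 intrinsics, pixels), "origin" and "attitude" of the camera in the world. Camera axes: x right, y up, looking along -z (the intrinsics and any distortion apply to the point x, -y, -z); pixel columns grow to the right and rows downward; lengths in m; the calibration is good to about 2 mm. A picture is of the moment at which its call begins. There is no depth.
- r.job_done(): hands the job in; it is judged then, once.
The state is a dict: "time_s": time; "qpos": joint angles; "dq": joint speeds; "tau": joint torques, N m; "tcp_pos": TCP position; "tcp_rot": TCP orientation; "wrist_force": force on the tool from outside, world axes, zero at the start; "torque": the same for the moment, N m; "grip_width": finger opening in m; "grip_force": force on a finger pad.
Only numpy, scipy, OpenCV 4.12 (cv2) and the standard library are available. Lean on these libraries where they do the work, as an engineer would, in place of code of your own. Each camera call takes 0.05 s, during which the arm holds its last target. There are 200 camera calls.

## Working session

There is one attempt and no reset: what is moved stays moved. The work goes in short steps, Python scripts to look and compute and a tool call to move; the robot and the scene stay as the last step left them, time stands still between calls to the robot, and variables do not carry over. Pictures are saved under pics/ and viewed, at most 10 in all, crops included, and the job is handed in when it is done.

Besides the shell and the picture viewer there is one more tool, called as name(argument=value, ...), one argument or row to a line, values as JSON. jog_arm: Moves the arm, as the interface text tells. Shifts and turns lie within -1 to 1; 1 stands for 0.03 m of shift or 0.08 rad of turn. Its arguments: {"type":"object","properties":{"plan":{"type":"array","items":{"type":"object","properties":{"tx":{"type":"number","minimum":-1,"maximum":1},"ty":{"type":"number","minimum":-1,"maximum":1},"tz":{"type":"number","minimum":-1,"maximum":1},"rx":{"type":"number","minimum":-1,"maximum":1},"ry":{"type":"number","minimum":-1,"maximum":1},"rz":{"type":"number","minimum":-1,"maximum":1}}}},"fingers":{"type":"number"},"grip_force":{"type":"number"}},"required":["plan"]}

```bash
mkdir -p pics; ls
python3 - <<'E'
from workcell import r
import cv2,numpy as np,pickle
d={}
for n in("top","side"):
    f=r.grab_frame(n); d[n]=f
    cv2.imwrite(f"pics/{n}0.png",f["image"][:,:,::-1])
    print(n,np.round(f["camera_matrix"],1).tolist(),f["origin"],f["attitude"],[k for k in f])
pickle.dump(d,open("f0.pkl","wb"))
o=r.get_obs(); print(o)
E
```

```text
pics
top [[429.1, 0.0, 272.5], [0.0, 429.1, 209.5], [0.0, 0.0, 1.0]] [4.95746105e-01 3.92594221e-04 9.00840268e-01] [-0.70401386 -0.03166565  0.02591525  0.70900647] ['image', 'camera_matrix', 'origin', 'attitude']
side [[418.0, 0.0, 282.3], [0.0, 418.0, 211.7], [0.0, 0.0, 1.0]] [0.09347401 0.53607994 0.85333409] [-0.32406457 -0.12351302  0.34028001  0.87403444] ['image', 'camera_matrix', 'origin', 'attitude']
{'time_s': 0.1, 'qpos': array([ 1.07411374,  0.38418051,  0.01638261,  1.37106079, -0.00631312,
        1.38822186, -0.04652188]), 'dq': array([-2.12712029e-04, -1.84277873e-03,  9.52271305e-05, -1.42542175e-03,
       -1.04160040e-03,  1.39368294e-03,  4.39486209e-05]), 'tau': array([ 3.59730067e-03, -6.29127932e+01,  8.47824533e-01, -3.72756422e+01,
        1.67989073e-02,  1.04231288e-02,  9.29699070e-06]), 'tcp_pos': array([ 0.26252846, -0.56667377,  0.23035715]), 'tcp_rot': array([-8.87389111e-04,  9.76567292e-01,  2.15210349e-01, -2.05076224e-04]), 'wrist_force': array([-0.58452148, -0.62004928, -0.09670902]), 'torque': array([ 0.00402872, -0.02519821, -0.01735803]), 'grip_force': 0.0, 'grip_width': 0.08568488281729619}
```

View pics/top0.png

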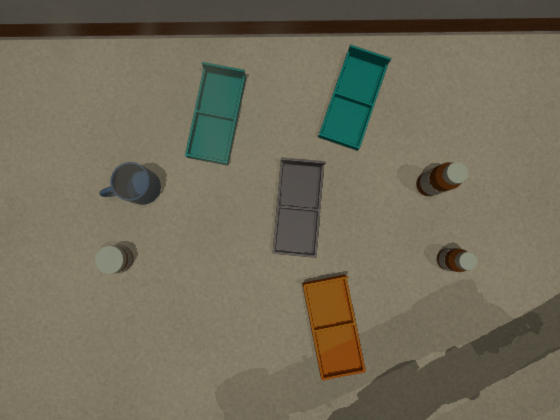

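View pics/side0.png

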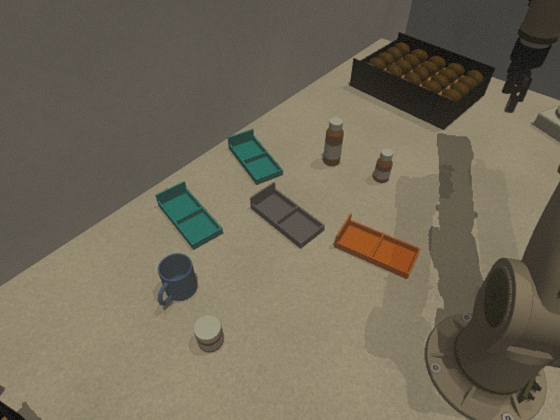

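The top view shows the grey carrier at about (300,207), with its high wall at the top around v=160. The tall bottle's cap is at (457,173) and its base at (428,184), the medium bottle is at (467,261), the jar lid at (110,260) and the mug at (133,183). The side view agrees: tall cap at (336,124), jar lid at (208,328).

```bash
cat > h.py <<'E'
import numpy as np,cv2
from scipy.spatial.transform import Rotation as R
def rot(q): return R.from_quat(np.asarray(q)[[1,2,3,0]]).as_matrix()
def proj(f,P):
    p=(np.atleast_2d(P)-f["origin"])@rot(f["attitude"]); p=p*[1,-1,-1]
    u=p@f["camera_matrix"].T; return u[:,:2]/u[:,2:]
def back(f,uv,z):
    uv=np.atleast_2d(uv).astype(float)
    d=np.c_[uv,np.ones(len(uv))]@np.linalg.inv(f["camera_matrix"]).T*[1,-1,-1]@rot(f["attitude"]).T
    o=np.asarray(f["origin"]); return o+d*((z-o[2])/d[:,2])[:,None]
E
python3 - <<'E'
import pickle; from h import *
d=pickle.load(open("f0.pkl","rb")); t,s=d["top"],d["side"]
print("tall",back(t,(457,173),.15),back(s,(336,124),.15),"base",back(t,(428,184),0))
print("jar",back(t,(110,260),.062),back(s,(208,328),.062))
print("med",back(t,(467,261),.1),back(t,(446,259),0)); print("mug",back(t,(130,182),.085))
c=back(t,[(282,159),(325,161),(316,256),(274,254)],.022);print("car",c[:,:2])
def crop(f,x,y,w,h,W,H): return cv2.resize(f["image"][y:y+h,x:x+w],(W,H),interpolation=cv2.INTER_CUBIC)
im=np.vstack([np.hstack([crop(t,255,145,90,120,300,400),crop(t,405,145,80,60,500,400)]),
 np.hstack([crop(t,85,235,60,40,300,200),crop(s,240,180,100,70,286,200),crop(s,310,110,60,56,214,200)])])
cv2.imwrite("pics/crop0.png",im[:,:,::-1])
E
```

```text
tall [[ 0.6192096  -0.31924431  0.15      ]] [[ 0.61305092 -0.30860379  0.15      ]] base [[ 0.62092328 -0.32114545  0.        ]]
jar [[0.46788447 0.32431492 0.062     ]] [[0.46687793 0.32793632 0.062     ]]
med [[ 0.46305962 -0.35210807  0.1       ]] [[ 0.46338899 -0.35278924  0.        ]]
mug [[0.6175129 0.280448  0.085    ]]
car [[ 0.67253828 -0.01319791]
 [ 0.66759009 -0.10224855]
 [ 0.47194646 -0.08068358]
 [ 0.47655561  0.00477548]]
```

View pics/crop0.png

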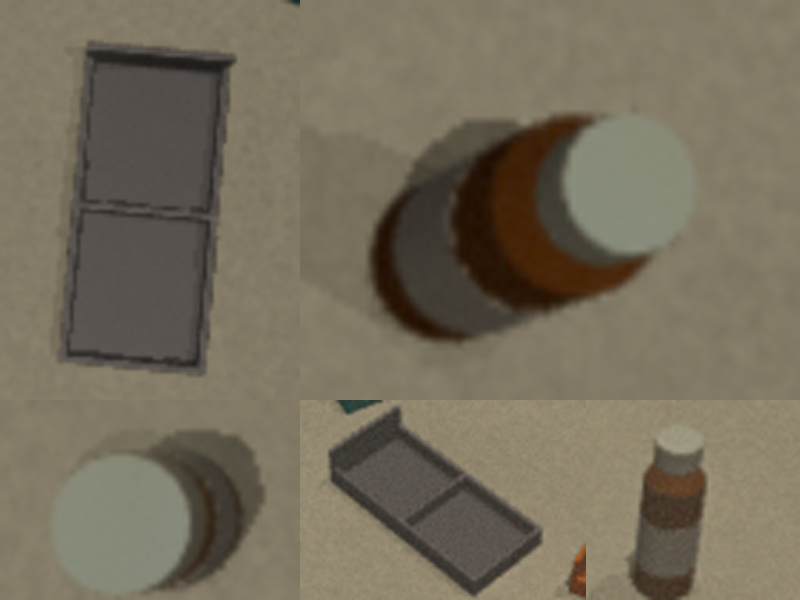

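The crops give sharper pixels. Top view: cap (457.2,172), jar lid (108.8,259), carrier high-wall corners (281,157.5) and (325.4,162), front corners (273.2,252.6) and (315.8,256.8), divider ends (278,206.7) and (320,209.4). In the side view the cap is at (336,121). Next I fit the poses.

Run:
```python
import pickle; from h import *
from scipy.optimize import least_squares as LS
d=pickle.load(open("f0.pkl","rb")); t,s=d["top"],d["side"]
h=.0975
M=np.array([[h,.045,.045],[h,-.045,.045],[-h,.045,.022],[-h,-.045,.022],[0,.045,.022],[0,-.045,.022]])
uv=np.array([(281,157.5),(325.4,162),(273.2,252.6),(315.8,256.8),(278,206.7),(320,209.4)])
# side: scale 2.86 from (240,180): high wall corners, near-front corners
c=lambda x,y:((x-300+.5)/2.86-.5+240,(y-400+.5)/2.857-.5+180)
Ms=np.array([[h,.045,.045],[h,-.045,.045],[-h,.045,.022],[-h,-.045,.022]])
us=np.array([c(331,452),c(399,408),c(473,580),c(541,533)])
def W(p,M):
    C,S=np.cos(p[2]),np.sin(p[2]); return np.c_[p[0]+C*M[:,0]-S*M[:,1],p[1]+S*M[:,0]+C*M[:,1],M[:,2]]
for nm,fn in (("top",lambda p:(proj(t,W(p,M))-uv).ravel()),("side",lambda p:(proj(s,W(p,Ms))-us).ravel()),
  ("both",lambda p:np.r_[(proj(t,W(p,M))-uv).ravel(),(proj(s,W(p,Ms))-us).ravel()])):
    q=LS(fn,[.57,-.05,0],loss="soft_l1"); p=q.x; print(nm,p.round(4),np.abs(fn(p)).max().round(1)); 
print("pockets",W(p,np.array([[.0475,0,0],[-.0475,0,0]])).round(4))
print("tall",back(t,(457.2,172),.15),back(s,(336,121),.15)); print("jar",back(t,(108.8,259),.062),back(s,(208,328),.062))
from workcell import r
o=r.get_obs(); print(rot(o["tcp_rot"]).round(3))
```

```text
top [ 0.5704 -0.0465 -0.0958] 1.2
side [ 0.5703 -0.0438 -0.1107] 1.8
both [ 0.5706 -0.0459 -0.1009] 1.5
pockets [[ 0.6178 -0.0507  0.    ]
 [ 0.5233 -0.0411  0.    ]]
tall [[ 0.62098645 -0.31966945  0.15      ]] [[ 0.62143183 -0.32029874  0.15      ]]
jar [[0.46983735 0.32670871 0.062     ]] [[0.46687793 0.32793632 0.062     ]]
[[ 0.907  0.42  -0.001]
 [ 0.42  -0.907  0.002]
 [-0.    -0.002 -1.   ]]
```

Both views agree: tall bottle at (0.621,-0.320), jar at (0.469,0.327), carrier yaw -0.10. Now moving toward the tall bottle at a height of 0.23 m.

jog_arm(
  plan=[
    {"tx": 1, "ty": -0.2},
    {"tx": 1, "ty": -0.2},
    {"tx": 1, "ty": -0.2},
    {"tx": 1, "ty": -0.2},
    {"tx": 1, "ty": -0.2},
    {"tx": 1, "ty": -0.2},
    {"tx": 1, "ty": -0.2},
    {"tx": 1, "ty": -0.2},
    {"tx": 1, "ty": -0.2},
    {"tx": 1, "ty": -0.2},
    {"tx": 1, "ty": -0.2},
    {"tx": 1, "ty": -0.2},
  ],
  fingers=85,
)

```text
validation failed for argument at $.pl...
```

jog_arm(
  plan=[
    {"rz": 0.95},
    {"rz": 0.95},
    {"rz": 0.95},
    {"rz": 0.95},
    {"rz": 0.95},
    {"rz": 0.95},
    {"rz": 0.95},
    {},
  ],
)

```text
validation failed for argument at $.pl...
```

jog_arm(
  plan=[
    {"tx": 1.0, "ty": -0.2, "tz": 0.0, "rx": 0.0, "ry": 0.0, "rz": 0.0},
    {"tx": 1.0, "ty": -0.2, "tz": 0.0, "rx": 0.0, "ry": 0.0, "rz": 0.0},
  ],
  fingers=85,
)

```text
time_s: 0.3
tcp_pos: [0.3114, -0.531, 0.2306]
tcp_rot: [-0.0, 0.977, 0.214, -0.0]
wrist_force: [0.1, 0.3, 0.4]
grip_width: 0.0853
grip_force: 0.0
```

jog_arm(
  plan=[
    {"tx": 1.0, "ty": -0.17, "tz": 0.0, "rx": 0.0, "ry": 0.0, "rz": 0.0},
    {"tx": 1.0, "ty": -0.17, "tz": 0.0, "rx": 0.0, "ry": 0.0, "rz": 0.0},
    {"tx": 1.0, "ty": -0.17, "tz": 0.0, "rx": 0.0, "ry": 0.0, "rz": 0.0},
    {"tx": 1.0, "ty": -0.17, "tz": 0.0, "rx": 0.0, "ry": 0.0, "rz": 0.0},
    {"tx": 1.0, "ty": -0.17, "tz": 0.0, "rx": 0.0, "ry": 0.0, "rz": 0.0},
    {"tx": 1.0, "ty": -0.17, "tz": 0.0, "rx": 0.0, "ry": 0.0, "rz": 0.0},
    {"tx": 1.0, "ty": -0.17, "tz": 0.0, "rx": 0.0, "ry": 0.0, "rz": 0.0},
    {"tx": 1.0, "ty": -0.17, "tz": 0.0, "rx": 0.0, "ry": 0.0, "rz": 0.0},
    {"tx": 1.0, "ty": -0.17, "tz": 0.0, "rx": 0.0, "ry": 0.0, "rz": 0.0},
    {"tx": 1.0, "ty": -0.17, "tz": 0.0, "rx": 0.0, "ry": 0.0, "rz": 0.0},
  ],
)

```text
time_s: 1.3
tcp_pos: [0.5636, -0.3577, 0.2307]
tcp_rot: [-0.0, 0.977, 0.215, -0.0]
wrist_force: [0.2, -0.5, 0.0]
grip_width: 0.0846
grip_force: 0.0
```

jog_arm(
  plan=[
    {"tx": 0.0, "ty": 0.0, "tz": 0.0, "rx": 0.0, "ry": 0.0, "rz": 0.95},
    {"tx": 0.0, "ty": 0.0, "tz": 0.0, "rx": 0.0, "ry": 0.0, "rz": 0.95},
    {"tx": 0.0, "ty": 0.0, "tz": 0.0, "rx": 0.0, "ry": 0.0, "rz": 0.95},
    {"tx": 0.0, "ty": 0.0, "tz": 0.0, "rx": 0.0, "ry": 0.0, "rz": 0.95},
    {"tx": 0.0, "ty": 0.0, "tz": 0.0, "rx": 0.0, "ry": 0.0, "rz": 0.95},
    {"tx": 0.0, "ty": 0.0, "tz": 0.0, "rx": 0.0, "ry": 0.0, "rz": 0.95},
    {"tx": 0.0, "ty": 0.0, "tz": 0.0, "rx": 0.0, "ry": 0.0, "rz": 0.95},
    {"tx": 0.0, "ty": 0.0, "tz": 0.0, "rx": 0.0, "ry": 0.0, "rz": 0.0},
  ],
)

```text
time_s: 2.1
tcp_pos: [0.5627, -0.3584, 0.2307]
tcp_rot: [-0.0, 0.999, -0.05, -0.0]
wrist_force: [0.0, 0.7, 1.0]
grip_width: 0.0854
grip_force: 0.0
```

jog_arm(
  plan=[
    {"tx": 0.9, "ty": -0.7, "tz": 0.0, "rx": 0.0, "ry": 0.0, "rz": 0.0},
    {"tx": 0.9, "ty": -0.77, "tz": 0.0, "rx": 0.0, "ry": 0.0, "rz": 0.0},
    {"tx": 0.0, "ty": 0.0, "tz": 0.0, "rx": 0.0, "ry": 0.0, "rz": 0.0},
  ],
)

```text
time_s: 2.4
tcp_pos: [0.6249, -0.3139, 0.23]
tcp_rot: [-0.002, 0.999, -0.044, 0.0]
wrist_force: [-0.5, 0.2, -0.1]
grip_width: 0.0849
grip_force: 0.0
```

Run:
```python
from workcell import r
from h import *
import pickle
f=r.grab_frame("wrist"); pickle.dump(f,open("w1.pkl","wb"))
o=r.get_obs(); print(o["tcp_pos"],f["origin"],f["attitude"],o["qpos"].round(2))
im=f["image"][:,:,::-1].copy()
a=np.linspace(0,2*np.pi,40)
for rad,z in((.0195,.15),(.026,.112)):
    p=proj(f,np.c_[.621+rad*np.cos(a),-.320+rad*np.sin(a),0*a+z]); print(p.mean(0))
    cv2.polylines(im,[p.round().astype(int)],True,(0,0,255),1)
cv2.imwrite("pics/w1.png",im)
```

```text
[ 0.62297019 -0.31646045  0.23006792] [ 0.69850439 -0.32082533  0.37326949] [-0.66839267  0.09828304 -0.11157567  0.72879527] [ 0.45  0.56 -0.05  1.12  0.02  1.47 -1.25]
[294.35917919 218.89065346]
[293.31656441 204.22022364]
```

View pics/w1.png

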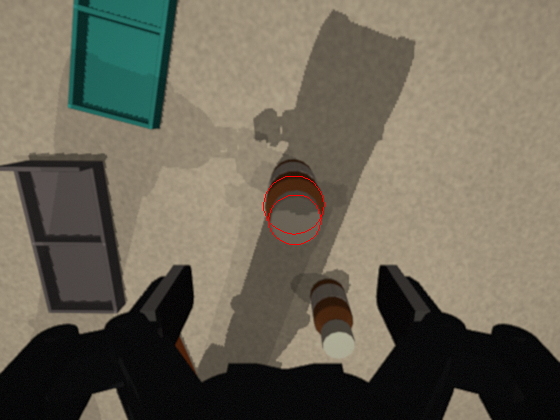

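The wrist view has the predicted cap circle (294,219) sitting on the white cap and the shoulder circle on the amber body, so the estimate holds. Descending now.

jog_arm(
  plan=[
    {"tx": 0.0, "ty": 0.0, "tz": 0.8, "rx": 0.0, "ry": 0.0, "rz": 0.0},
    {"tx": 0.0, "ty": 0.0, "tz": 0.8, "rx": 0.0, "ry": 0.0, "rz": 0.0},
    {"tx": 0.0, "ty": 0.0, "tz": 0.8, "rx": 0.0, "ry": 0.0, "rz": 0.0},
    {"tx": 0.0, "ty": 0.0, "tz": 0.8, "rx": 0.0, "ry": 0.0, "rz": 0.0},
    {"tx": 0.0, "ty": 0.0, "tz": 0.6, "rx": 0.0, "ry": 0.0, "rz": 0.0},
    {"tx": 0.0, "ty": 0.0, "tz": 0.4, "rx": 0.0, "ry": 0.0, "rz": 0.0},
    {"tx": 0.0, "ty": 0.0, "tz": 0.4, "rx": 0.0, "ry": 0.0, "rz": 0.0},
    {"tx": 0.0, "ty": 0.0, "tz": 0.2, "rx": 0.0, "ry": 0.0, "rz": 0.0},
    {"tx": 0.0, "ty": 0.0, "tz": 0.1, "rx": 0.0, "ry": 0.0, "rz": 0.0},
    {"tx": 0.0, "ty": 0.0, "tz": 0.0, "rx": 0.0, "ry": 0.0, "rz": 0.0},
    {"tx": 0.0, "ty": 0.0, "tz": 0.0, "rx": 0.0, "ry": 0.0, "rz": 0.0},
  ],
)

```text
time_s: 3.55
tcp_pos: [0.6214, -0.3202, 0.0852]
tcp_rot: [0.0, 0.999, -0.049, 0.001]
wrist_force: [0.4, 0.6, 0.4]
grip_width: 0.0854
grip_force: 0.0
```

jog_arm(
  plan=[
    {"tx": 0.0, "ty": 0.0, "tz": 0.1, "rx": 0.0, "ry": 0.0, "rz": 0.0},
    {"tx": 0.0, "ty": 0.0, "tz": 0.0, "rx": 0.0, "ry": 0.0, "rz": 0.0},
    {"tx": 0.0, "ty": 0.0, "tz": 0.0, "rx": 0.0, "ry": 0.0, "rz": 0.0},
    {"tx": 0.0, "ty": 0.0, "tz": 0.0, "rx": 0.0, "ry": 0.0, "rz": 0.0},
    {"tx": 0.0, "ty": 0.0, "tz": 0.0, "rx": 0.0, "ry": 0.0, "rz": 0.0},
    {"tx": 0.0, "ty": 0.0, "tz": 0.0, "rx": 0.0, "ry": 0.0, "rz": 0.0},
    {"tx": 0.0, "ty": 0.0, "tz": 0.0, "rx": 0.0, "ry": 0.0, "rz": 0.0},
  ],
  fingers=40,
  grip_force=40,
)

```text
time_s: 4.25
tcp_pos: [0.6212, -0.3201, 0.0816]
tcp_rot: [0.0, 0.999, -0.049, 0.0]
wrist_force: [0.5, 0.3, 3.1]
grip_width: 0.0507
grip_force: 41.2
```

jog_arm(
  plan=[
    {"tx": 0.0, "ty": 0.0, "tz": -0.2, "rx": 0.0, "ry": 0.0, "rz": 0.0},
    {"tx": 0.0, "ty": 0.0, "tz": -0.5, "rx": 0.0, "ry": 0.0, "rz": 0.0},
    {"tx": 0.0, "ty": 0.0, "tz": -0.7, "rx": 0.0, "ry": 0.0, "rz": 0.0},
    {"tx": 0.0, "ty": 0.0, "tz": -0.7, "rx": 0.0, "ry": 0.0, "rz": 0.0},
    {"tx": 0.0, "ty": 0.0, "tz": -0.5, "rx": 0.0, "ry": 0.0, "rz": 0.0},
    {"tx": 0.0, "ty": 0.0, "tz": -0.3, "rx": 0.0, "ry": 0.0, "rz": 0.0},
    {"tx": 0.0, "ty": 0.0, "tz": -0.1, "rx": 0.0, "ry": 0.0, "rz": 0.0},
    {"tx": 0.0, "ty": 0.0, "tz": 0.0, "rx": 0.0, "ry": 0.0, "rz": 0.0},
  ],
)

```text
time_s: 5.05
tcp_pos: [0.6209, -0.3199, 0.1712]
tcp_rot: [-0.0, 0.999, -0.049, -0.0]
wrist_force: [-0.8, -0.3, -3.0]
grip_width: 0.0506
grip_force: 40.8
```

jog_arm(
  plan=[
    {"tx": -0.08, "ty": -0.3, "tz": 0.0, "rx": 0.0, "ry": 0.0, "rz": 0.0},
    {"tx": -0.08, "ty": -0.6, "tz": 0.0, "rx": 0.0, "ry": 0.0, "rz": 0.0},
    {"tx": -0.08, "ty": -0.9, "tz": 0.0, "rx": 0.0, "ry": 0.0, "rz": 0.0},
    {"tx": -0.08, "ty": -0.9, "tz": 0.0, "rx": 0.0, "ry": 0.0, "rz": 0.0},
    {"tx": -0.08, "ty": -0.9, "tz": 0.0, "rx": 0.0, "ry": 0.0, "rz": 0.0},
    {"tx": -0.09, "ty": -0.9, "tz": 0.0, "rx": 0.0, "ry": 0.0, "rz": 0.0},
    {"tx": -0.09, "ty": -0.9, "tz": 0.0, "rx": 0.0, "ry": 0.0, "rz": 0.0},
    {"tx": -0.09, "ty": -0.9, "tz": 0.0, "rx": 0.0, "ry": 0.0, "rz": 0.0},
    {"tx": -0.09, "ty": -0.9, "tz": 0.0, "rx": 0.0, "ry": 0.0, "rz": 0.0},
    {"tx": -0.09, "ty": -0.8, "tz": 0.0, "rx": 0.0, "ry": 0.0, "rz": 0.0},
    {"tx": -0.08, "ty": -0.6, "tz": 0.0, "rx": 0.0, "ry": 0.0, "rz": 0.0},
    {"tx": -0.08, "ty": -0.3, "tz": 0.0, "rx": 0.0, "ry": 0.0, "rz": 0.0},
  ],
)

```text
time_s: 6.25
tcp_pos: [0.6162, -0.0467, 0.1709]
tcp_rot: [-0.001, 0.999, -0.047, -0.0]
wrist_force: [-0.4, 0.4, -3.2]
grip_width: 0.051
grip_force: 40.9
```

jog_arm(
  plan=[
    {"tx": 0.0, "ty": 0.0, "tz": 0.3, "rx": 0.0, "ry": 0.0, "rz": 0.0},
    {"tx": 0.0, "ty": 0.0, "tz": 0.3, "rx": 0.0, "ry": 0.0, "rz": 0.0},
    {"tx": 0.0, "ty": 0.0, "tz": 0.1, "rx": 0.0, "ry": 0.0, "rz": 0.0},
    {"tx": 0.0, "ty": 0.0, "tz": 0.0, "rx": 0.0, "ry": 0.0, "rz": 0.0},
    {"tx": 0.0, "ty": 0.0, "tz": 0.0, "rx": 0.0, "ry": 0.0, "rz": 0.0},
  ],
)

```text
time_s: 6.75
tcp_pos: [0.6169, -0.0523, 0.1501]
tcp_rot: [0.0, 0.999, -0.05, -0.0]
wrist_force: [-0.1, -0.2, -2.8]
grip_width: 0.0509
grip_force: 40.8
```

Run:
```python
from workcell import r
from h import *
o=r.get_obs(); p=o["tcp_pos"]; print(p)
fs=[r.grab_frame("wrist"),r.grab_frame("side")]
ims=[]
P=np.array([.5706,-.0459]);th=-.1009;h=.0975;C,S=np.cos(th),np.sin(th)
def W(x,y,z): return [P[0]+C*x-S*y,P[1]+S*x+C*y,z]
for f in fs:
    im=f["image"][:,:,::-1].copy()
    for q in([W(-h,.045,.022),W(-h,-.045,.022),W(h,-.045,.022),W(h,.045,.022)],[W(.0025,.04,.005),W(.0025,-.04,.005),W(.0925,-.04,.005),W(.0925,.04,.005)]):
        cv2.polylines(im,[proj(f,np.array(q)).round().astype(int)],True,(0,0,255),1)
    ims.append(im)
cv2.imwrite("pics/p1.png",np.vstack([np.hstack([cv2.resize(ims[0],(400,300)),cv2.resize(ims[1],(400,300))]),cv2.resize(ims[1][120:270,200:400],(800,300)[0:2] if 0 else (400,300)).repeat(1,0) if 0 else np.hstack([cv2.resize(ims[1][120:270,200:400],(400,300)),cv2.resize(ims[0][0:210,200:480],(400,300))])]))
```

```text
[ 0.61693759 -0.05225976  0.1501144 ]
```

View pics/p1.png

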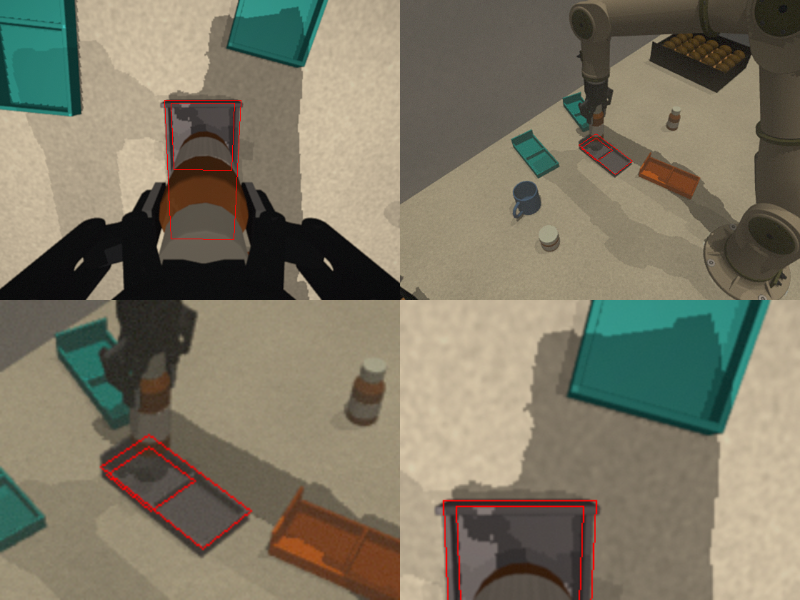

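The overlaid carrier outline matches both views: in the side crop the back pocket lies under the bottle, and in the wrist view the walls line up near (163–240,102). The bottle is centred over the back pocket, so I lower it.

jog_arm(
  plan=[
    {"tx": 0.0, "ty": 0.0, "tz": 0.3, "rx": 0.0, "ry": 0.0, "rz": 0.0},
    {"tx": 0.0, "ty": -0.05, "tz": 0.4, "rx": 0.0, "ry": 0.0, "rz": 0.0},
    {"tx": 0.0, "ty": 0.0, "tz": 0.4, "rx": 0.0, "ry": 0.0, "rz": 0.0},
    {"tx": 0.0, "ty": 0.0, "tz": 0.4, "rx": 0.0, "ry": 0.0, "rz": 0.0},
    {"tx": 0.0, "ty": 0.0, "tz": 0.2, "rx": 0.0, "ry": 0.0, "rz": 0.0},
    {"tx": 0.0, "ty": 0.0, "tz": 0.1, "rx": 0.0, "ry": 0.0, "rz": 0.0},
    {"tx": 0.0, "ty": 0.0, "tz": 0.1, "rx": 0.0, "ry": 0.0, "rz": 0.0},
    {"tx": 0.0, "ty": 0.0, "tz": 0.0, "rx": 0.0, "ry": 0.0, "rz": 0.0},
    {"tx": 0.0, "ty": 0.0, "tz": 0.0, "rx": 0.0, "ry": 0.0, "rz": 0.0},
  ],
)

```text
time_s: 7.75
tcp_pos: [0.6174, -0.0498, 0.0938]
tcp_rot: [-0.0, 0.999, -0.049, 0.0]
wrist_force: [0.7, -0.2, -1.6]
grip_width: 0.0509
grip_force: 40.8
```

jog_arm(
  plan=[
    {"tx": 0.0, "ty": 0.0, "tz": 0.04, "rx": 0.0, "ry": 0.0, "rz": 0.0},
    {"tx": 0.0, "ty": 0.0, "tz": 0.04, "rx": 0.0, "ry": 0.0, "rz": 0.0},
    {"tx": 0.0, "ty": 0.0, "tz": 0.04, "rx": 0.0, "ry": 0.0, "rz": 0.0},
    {"tx": 0.0, "ty": 0.0, "tz": 0.0, "rx": 0.0, "ry": 0.0, "rz": 0.0},
  ],
)

```text
time_s: 8.15
tcp_pos: [0.617, -0.0498, 0.0895]
tcp_rot: [-0.0, 0.999, -0.049, -0.0]
wrist_force: [0.8, -0.3, -2.1]
grip_width: 0.0507
grip_force: 40.8
```

jog_arm(
  plan=[
    {"tx": 0.0, "ty": 0.0, "tz": 0.03, "rx": 0.0, "ry": 0.0, "rz": 0.0},
    {"tx": 0.0, "ty": 0.0, "tz": 0.03, "rx": 0.0, "ry": 0.0, "rz": 0.0},
    {"tx": 0.0, "ty": 0.0, "tz": 0.0, "rx": 0.0, "ry": 0.0, "rz": 0.0},
  ],
)

```text
time_s: 8.45
tcp_pos: [0.617, -0.0498, 0.0878]
tcp_rot: [-0.0, 0.999, -0.049, -0.0]
wrist_force: [1.8, 0.4, -2.3]
grip_width: 0.0505
grip_force: 40.8
```

jog_arm(
  plan=[
    {"tx": 0.0, "ty": 0.0, "tz": 0.03, "rx": 0.0, "ry": 0.0, "rz": 0.0},
    {"tx": 0.0, "ty": 0.0, "tz": 0.0, "rx": 0.0, "ry": 0.0, "rz": 0.0},
  ],
)

```text
time_s: 8.65
tcp_pos: [0.617, -0.0498, 0.0869]
tcp_rot: [-0.0, 0.999, -0.049, -0.0]
wrist_force: [0.5, 0.1, -3.3]
grip_width: 0.0505
grip_force: 40.8
```

jog_arm(
  plan=[
    {"tx": 0.0, "ty": 0.0, "tz": 0.03, "rx": 0.0, "ry": 0.0, "rz": 0.0},
    {"tx": 0.0, "ty": 0.0, "tz": 0.0, "rx": 0.0, "ry": 0.0, "rz": 0.0},
  ],
)

```text
time_s: 8.85
tcp_pos: [0.6174, -0.0499, 0.0866]
tcp_rot: [-0.0, 0.999, -0.049, 0.0]
wrist_force: [-1.0, 0.4, 1.2]
grip_width: 0.0506
grip_force: 41.2
```

jog_arm(
  plan=[
    {"tx": 0.0, "ty": 0.0, "tz": 0.03, "rx": 0.0, "ry": 0.0, "rz": 0.0},
    {"tx": 0.0, "ty": 0.0, "tz": 0.0, "rx": 0.0, "ry": 0.0, "rz": 0.0},
  ],
)

```text
time_s: 9.05
tcp_pos: [0.6177, -0.0499, 0.0866]
tcp_rot: [0.0, 0.999, -0.049, 0.001]
wrist_force: [-3.6, -0.0, 7.1]
grip_width: 0.051
grip_force: 41.8
```

Contact came at 0.0866, as predicted. I ease off the press by 1 mm and then release.

jog_arm(
  plan=[
    {"tx": 0.0, "ty": 0.0, "tz": -0.03, "rx": 0.0, "ry": 0.0, "rz": 0.0},
    {"tx": 0.0, "ty": 0.0, "tz": 0.0, "rx": 0.0, "ry": 0.0, "rz": 0.0},
  ],
  grip_force=20,
)

```text
time_s: 9.25
tcp_pos: [0.6174, -0.0498, 0.0866]
tcp_rot: [-0.0, 0.999, -0.049, 0.0]
wrist_force: [-0.7, -0.3, 2.3]
grip_width: 0.0509
grip_force: 41.4
```

jog_arm(
  plan=[
    {"tx": 0.0, "ty": 0.0, "tz": 0.0, "rx": 0.0, "ry": 0.0, "rz": 0.0},
    {"tx": 0.0, "ty": 0.0, "tz": 0.0, "rx": 0.0, "ry": 0.0, "rz": 0.0},
    {"tx": 0.0, "ty": 0.0, "tz": 0.0, "rx": 0.0, "ry": 0.0, "rz": 0.0},
  ],
  fingers=56,
)

```text
time_s: 9.55
tcp_pos: [0.6171, -0.0497, 0.0859]
tcp_rot: [-0.0, 0.999, -0.049, -0.0]
wrist_force: [0.6, 0.7, -0.1]
grip_width: 0.0565
grip_force: 0.0
```

jog_arm(
  plan=[
    {"tx": 0.0, "ty": 0.0, "tz": 0.0, "rx": 0.0, "ry": 0.0, "rz": 0.0},
    {"tx": 0.0, "ty": 0.0, "tz": 0.0, "rx": 0.0, "ry": 0.0, "rz": 0.0},
    {"tx": 0.0, "ty": 0.0, "tz": 0.0, "rx": 0.0, "ry": 0.0, "rz": 0.0},
    {"tx": 0.0, "ty": 0.0, "tz": 0.0, "rx": 0.0, "ry": 0.0, "rz": 0.0},
  ],
  fingers=85,
)

```text
time_s: 9.95
tcp_pos: [0.6171, -0.0498, 0.0861]
tcp_rot: [-0.0, 0.999, -0.049, 0.0]
wrist_force: [0.8, 0.4, -0.7]
grip_width: 0.0853
grip_force: 0.0
```

jog_arm(
  plan=[
    {"tx": 0.0, "ty": 0.0, "tz": -0.3, "rx": 0.0, "ry": 0.0, "rz": 0.0},
    {"tx": 0.0, "ty": 0.0, "tz": -0.6, "rx": 0.0, "ry": 0.0, "rz": 0.0},
    {"tx": 0.0, "ty": 0.0, "tz": -0.9, "rx": 0.0, "ry": 0.0, "rz": 0.0},
    {"tx": 0.0, "ty": 0.0, "tz": -0.9, "rx": 0.0, "ry": 0.0, "rz": 0.0},
    {"tx": 0.0, "ty": 0.0, "tz": -0.9, "rx": 0.0, "ry": 0.0, "rz": 0.0},
    {"tx": 0.0, "ty": 0.0, "tz": -0.7, "rx": 0.0, "ry": 0.0, "rz": 0.0},
    {"tx": 0.0, "ty": 0.0, "tz": -0.3, "rx": 0.0, "ry": 0.0, "rz": 0.0},
    {"tx": 0.0, "ty": 0.0, "tz": 0.0, "rx": 0.0, "ry": 0.0, "rz": 0.0},
  ],
)

```text
time_s: 10.75
tcp_pos: [0.6179, -0.0498, 0.2259]
tcp_rot: [-0.0, 0.999, -0.049, 0.002]
wrist_force: [-0.1, 0.5, -0.6]
grip_width: 0.0853
grip_force: 0.0
```

jog_arm(
  plan=[
    {"tx": -0.46, "ty": -0.9, "tz": 0.0, "rx": 0.0, "ry": 0.0, "rz": 0.0},
    {"tx": -0.46, "ty": -0.9, "tz": 0.0, "rx": 0.0, "ry": 0.0, "rz": 0.0},
    {"tx": -0.46, "ty": -0.9, "tz": 0.0, "rx": 0.0, "ry": 0.0, "rz": 0.0},
    {"tx": -0.46, "ty": -0.9, "tz": 0.0, "rx": 0.0, "ry": 0.0, "rz": 0.0},
    {"tx": -0.46, "ty": -0.9, "tz": 0.0, "rx": 0.0, "ry": 0.0, "rz": 0.0},
    {"tx": -0.46, "ty": -0.9, "tz": 0.0, "rx": 0.0, "ry": 0.0, "rz": 0.0},
    {"tx": -0.46, "ty": -0.9, "tz": 0.0, "rx": 0.0, "ry": 0.0, "rz": 0.0},
    {"tx": -0.46, "ty": -0.9, "tz": 0.0, "rx": 0.0, "ry": 0.0, "rz": 0.0},
    {"tx": -0.46, "ty": -0.9, "tz": 0.0, "rx": 0.0, "ry": 0.0, "rz": 0.0},
    {"tx": -0.46, "ty": -0.9, "tz": 0.0, "rx": 0.0, "ry": 0.0, "rz": 0.0},
    {"tx": -0.46, "ty": -0.9, "tz": 0.0, "rx": 0.0, "ry": 0.0, "rz": 0.0},
    {"tx": -0.46, "ty": -0.9, "tz": 0.0, "rx": 0.0, "ry": 0.0, "rz": 0.0},
  ],
)

```text
time_s: 11.95
tcp_pos: [0.4829, 0.2895, 0.2225]
tcp_rot: [0.001, 0.999, -0.049, -0.001]
wrist_force: [-0.6, -0.5, -0.4]
grip_width: 0.085
grip_force: 0.0
```

jog_arm(
  plan=[
    {"tx": -0.3, "ty": -0.6, "tz": 0.0, "rx": 0.0, "ry": 0.0, "rz": 0.0},
    {"tx": -0.3, "ty": -0.6, "tz": 0.0, "rx": 0.0, "ry": 0.0, "rz": 0.0},
    {"tx": 0.0, "ty": 0.0, "tz": 0.0, "rx": 0.0, "ry": 0.0, "rz": -1.0},
    {"tx": 0.0, "ty": 0.0, "tz": 0.0, "rx": 0.0, "ry": 0.0, "rz": -1.0},
    {"tx": 0.0, "ty": 0.0, "tz": 0.0, "rx": 0.0, "ry": 0.0, "rz": -1.0},
    {"tx": 0.0, "ty": 0.0, "tz": 0.0, "rx": 0.0, "ry": 0.0, "rz": -1.0},
    {"tx": 0.0, "ty": 0.0, "tz": 0.0, "rx": 0.0, "ry": 0.0, "rz": -1.0},
    {"tx": 0.0, "ty": 0.0, "tz": 0.0, "rx": 0.0, "ry": 0.0, "rz": -1.0},
    {"tx": 0.0, "ty": 0.0, "tz": 0.0, "rx": 0.0, "ry": 0.0, "rz": -1.0},
    {"tx": 0.0, "ty": 0.0, "tz": 0.0, "rx": 0.0, "ry": 0.0, "rz": -1.0},
    {"tx": 0.0, "ty": 0.0, "tz": 0.0, "rx": 0.0, "ry": 0.0, "rz": -1.0},
    {"tx": 0.0, "ty": 0.0, "tz": 0.0, "rx": 0.0, "ry": 0.0, "rz": -1.0},
  ],
)

```text
time_s: 13.15
tcp_pos: [0.4691, 0.326, 0.2224]
tcp_rot: [0.0, 0.938, 0.345, -0.001]
wrist_force: [0.0, -0.3, -0.6]
grip_width: 0.0851
grip_force: 0.0
```

jog_arm(
  plan=[
    {"tx": 0.0, "ty": 0.0, "tz": 0.0, "rx": 0.0, "ry": 0.0, "rz": -1.0},
    {"tx": 0.0, "ty": 0.0, "tz": 0.0, "rx": 0.0, "ry": 0.0, "rz": -1.0},
    {"tx": 0.0, "ty": 0.0, "tz": 0.0, "rx": 0.0, "ry": 0.0, "rz": -1.0},
    {"tx": 0.0, "ty": 0.0, "tz": 0.0, "rx": 0.0, "ry": 0.0, "rz": -1.0},
    {"tx": 0.0, "ty": 0.0, "tz": 0.0, "rx": 0.0, "ry": 0.0, "rz": -1.0},
    {"tx": 0.0, "ty": 0.0, "tz": 0.0, "rx": 0.0, "ry": 0.0, "rz": -1.0},
    {"tx": 0.0, "ty": 0.0, "tz": 0.0, "rx": 0.0, "ry": 0.0, "rz": -1.0},
    {"tx": 0.0, "ty": 0.0, "tz": 0.0, "rx": 0.0, "ry": 0.0, "rz": -1.0},
    {"tx": 0.0, "ty": 0.0, "tz": 0.0, "rx": 0.0, "ry": 0.0, "rz": -1.0},
    {"tx": 0.0, "ty": 0.0, "tz": 0.0, "rx": 0.0, "ry": 0.0, "rz": -1.0},
    {"tx": 0.0, "ty": 0.0, "tz": 0.0, "rx": 0.0, "ry": 0.0, "rz": -1.0},
    {"tx": 0.0, "ty": 0.0, "tz": 0.0, "rx": 0.0, "ry": 0.0, "rz": -1.0},
  ],
)

```text
time_s: 14.35
tcp_pos: [0.4691, 0.326, 0.2225]
tcp_rot: [-0.0, 0.673, 0.74, -0.001]
wrist_force: [-0.6, -0.5, -0.2]
grip_width: 0.085
grip_force: 0.0
```

jog_arm(
  plan=[
    {"tx": 0.0, "ty": 0.0, "tz": 0.0, "rx": 0.0, "ry": 0.0, "rz": -1.0},
    {"tx": 0.0, "ty": 0.0, "tz": 0.0, "rx": 0.0, "ry": 0.0, "rz": -1.0},
    {"tx": 0.0, "ty": 0.0, "tz": 0.0, "rx": 0.0, "ry": 0.0, "rz": -1.0},
    {"tx": 0.0, "ty": 0.0, "tz": 0.0, "rx": 0.0, "ry": 0.0, "rz": -1.0},
    {"tx": 0.0, "ty": 0.0, "tz": 0.0, "rx": 0.0, "ry": 0.0, "rz": -1.0},
    {"tx": 0.0, "ty": 0.0, "tz": 0.0, "rx": 0.0, "ry": 0.0, "rz": -1.0},
    {"tx": 0.0, "ty": 0.0, "tz": 0.0, "rx": 0.0, "ry": 0.0, "rz": -1.0},
    {"tx": 0.0, "ty": 0.0, "tz": 0.0, "rx": 0.0, "ry": 0.0, "rz": -1.0},
    {"tx": 0.0, "ty": 0.0, "tz": 0.0, "rx": 0.0, "ry": 0.0, "rz": -1.0},
    {"tx": 0.0, "ty": 0.0, "tz": 0.0, "rx": 0.0, "ry": 0.0, "rz": -1.0},
    {"tx": 0.0, "ty": 0.0, "tz": 0.0, "rx": 0.0, "ry": 0.0, "rz": -1.0},
    {"tx": 0.0, "ty": 0.0, "tz": 0.0, "rx": 0.0, "ry": 0.0, "rz": -1.0},
  ],
)

```text
time_s: 15.55
tcp_pos: [0.4691, 0.326, 0.2225]
tcp_rot: [-0.001, 0.255, 0.967, -0.001]
wrist_force: [-0.6, 0.1, -0.4]
grip_width: 0.0849
grip_force: 0.0
```

jog_arm(
  plan=[
    {"tx": 0.0, "ty": 0.0, "tz": 0.0, "rx": 0.0, "ry": 0.0, "rz": -1.0},
    {"tx": 0.0, "ty": 0.0, "tz": 0.0, "rx": 0.0, "ry": 0.0, "rz": -1.0},
    {"tx": 0.0, "ty": 0.0, "tz": 0.0, "rx": 0.0, "ry": 0.0, "rz": -1.0},
    {"tx": 0.0, "ty": 0.0, "tz": 0.0, "rx": 0.0, "ry": 0.0, "rz": -1.0},
    {"tx": 0.0, "ty": 0.0, "tz": 0.0, "rx": 0.0, "ry": 0.0, "rz": -1.0},
    {"tx": 0.0, "ty": 0.0, "tz": 0.0, "rx": 0.0, "ry": 0.0, "rz": -0.3},
    {"tx": 0.0, "ty": 0.0, "tz": 0.0, "rx": 0.0, "ry": 0.0, "rz": 0.0},
    {"tx": 0.0, "ty": 0.0, "tz": 0.0, "rx": 0.0, "ry": 0.0, "rz": 0.0},
  ],
)

```text
time_s: 16.35
tcp_pos: [0.4695, 0.3263, 0.2236]
tcp_rot: [-0.0, 0.049, 0.999, -0.0]
wrist_force: [0.9, 0.9, -0.3]
grip_width: 0.0852
grip_force: 0.0
```

Run:
```python
from workcell import r
from h import *
o=r.get_obs(); print(o["tcp_pos"],o["qpos"].round(2),rot(o["tcp_rot"]).round(3).tolist())
f=r.grab_frame("wrist"); t=r.grab_frame("top"); a=np.linspace(0,2*np.pi,40)
im=[f["image"][:,:,::-1].copy(),t["image"][:,:,::-1].copy()]
for g,i in((f,im[0]),(t,im[1])):
  for (x,y,rad,z) in((.469,.327,.028,.062),(.469,.327,.028,0),(.617,-.050,.0195,.155),(.617,-.050,.026,.005)):
    p=proj(g,np.c_[x+rad*np.cos(a),y+rad*np.sin(a),0*a+z])
    if z: print(p.mean(0))
    cv2.polylines(i,[p.round().astype(int)],True,(0,0,255),1)
cv2.imwrite("pics/w2.png",np.hstack([cv2.resize(im[0],(500,375)),cv2.resize(im[1][130:280,250:370],(300,375))]))
```

```text
[0.46947939 0.32631122 0.22360862] [-0.02  0.39 -0.85  1.5   0.29  1.38  0.59] [[-0.995, 0.097, -0.001], [0.097, 0.995, -0.0], [0.001, -0.0, -1.0]]
[284.81990242 191.44879058]
[-124.26852057  419.54891308]
[ 14.32129623 314.85525681]
[108.65067162 259.09198463]
[304.28732541 174.74538733]
[299.61380113 186.23636277]
```

View pics/w2.png

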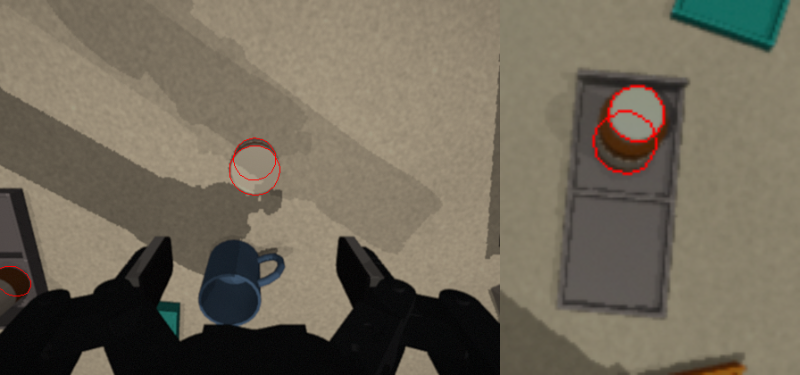

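The tall bottle stands upright in the back pocket: in the top crop its cap fills the predicted circle. The jar lid matches its circle in the wrist view at (255,168). Descending on the jar.

jog_arm(
  plan=[
    {"tx": 0.0, "ty": 0.0, "tz": 0.8, "rx": 0.0, "ry": 0.0, "rz": 0.0},
    {"tx": 0.0, "ty": 0.0, "tz": 0.9, "rx": 0.0, "ry": 0.0, "rz": 0.0},
    {"tx": 0.0, "ty": 0.0, "tz": 0.9, "rx": 0.0, "ry": 0.0, "rz": 0.0},
    {"tx": 0.0, "ty": 0.0, "tz": 0.9, "rx": 0.0, "ry": 0.0, "rz": 0.0},
    {"tx": 0.0, "ty": 0.0, "tz": 0.9, "rx": 0.0, "ry": 0.0, "rz": 0.0},
    {"tx": 0.0, "ty": 0.0, "tz": 0.8, "rx": 0.0, "ry": 0.0, "rz": 0.0},
    {"tx": 0.0, "ty": 0.0, "tz": 0.5, "rx": 0.0, "ry": 0.0, "rz": 0.0},
    {"tx": 0.0, "ty": 0.0, "tz": 0.4, "rx": 0.0, "ry": 0.0, "rz": 0.0},
    {"tx": 0.0, "ty": 0.0, "tz": 0.3, "rx": 0.0, "ry": 0.0, "rz": 0.0},
    {"tx": 0.0, "ty": 0.0, "tz": 0.1, "rx": 0.0, "ry": 0.0, "rz": 0.0},
    {"tx": 0.0, "ty": 0.0, "tz": 0.0, "rx": 0.0, "ry": 0.0, "rz": 0.0},
    {"tx": 0.0, "ty": 0.0, "tz": 0.0, "rx": 0.0, "ry": 0.0, "rz": 0.0},
  ],
)

```text
time_s: 17.65
tcp_pos: [0.4701, 0.3269, 0.03]
tcp_rot: [0.001, 0.048, 0.999, 0.0]
wrist_force: [-0.5, -0.3, -0.3]
grip_width: 0.0849
grip_force: 0.0
```

jog_arm(
  plan=[
    {"tx": 0.0, "ty": 0.0, "tz": 0.0, "rx": 0.0, "ry": 0.0, "rz": 0.0},
    {"tx": 0.0, "ty": 0.0, "tz": 0.0, "rx": 0.0, "ry": 0.0, "rz": 0.0},
    {"tx": 0.0, "ty": 0.0, "tz": 0.0, "rx": 0.0, "ry": 0.0, "rz": 0.0},
    {"tx": 0.0, "ty": 0.0, "tz": 0.0, "rx": 0.0, "ry": 0.0, "rz": 0.0},
    {"tx": 0.0, "ty": 0.0, "tz": 0.0, "rx": 0.0, "ry": 0.0, "rz": 0.0},
    {"tx": 0.0, "ty": 0.0, "tz": 0.0, "rx": 0.0, "ry": 0.0, "rz": 0.0},
  ],
  fingers=44,
  grip_force=40,
)

```text
time_s: 18.25
tcp_pos: [0.4701, 0.3268, 0.0299]
tcp_rot: [0.001, 0.048, 0.999, 0.0]
wrist_force: [-0.2, -0.8, 6.0]
grip_width: 0.0549
grip_force: 42.6
```

jog_arm(
  plan=[
    {"tx": 0.0, "ty": 0.0, "tz": -0.2, "rx": 0.0, "ry": 0.0, "rz": 0.0},
    {"tx": 0.0, "ty": 0.0, "tz": -0.5, "rx": 0.0, "ry": 0.0, "rz": 0.0},
    {"tx": 0.0, "ty": 0.0, "tz": -0.7, "rx": 0.0, "ry": 0.0, "rz": 0.0},
    {"tx": 0.0, "ty": 0.0, "tz": -0.7, "rx": 0.0, "ry": 0.0, "rz": 0.0},
    {"tx": 0.0, "ty": 0.0, "tz": -0.6, "rx": 0.0, "ry": 0.0, "rz": 0.0},
    {"tx": 0.0, "ty": 0.0, "tz": -0.4, "rx": 0.0, "ry": 0.0, "rz": 0.0},
    {"tx": 0.0, "ty": 0.0, "tz": -0.2, "rx": 0.0, "ry": 0.0, "rz": 0.0},
    {"tx": 0.0, "ty": 0.0, "tz": 0.0, "rx": 0.0, "ry": 0.0, "rz": 0.0},
    {"tx": 0.0, "ty": 0.0, "tz": 0.0, "rx": 0.0, "ry": 0.0, "rz": 0.0},
  ],
)

```text
time_s: 19.15
tcp_pos: [0.4694, 0.3261, 0.1275]
tcp_rot: [-0.0, 0.048, 0.999, -0.0]
wrist_force: [0.6, -0.7, -1.1]
grip_width: 0.0549
grip_force: 42.7
```

jog_arm(
  plan=[
    {"tx": -0.21, "ty": -0.4, "tz": 0.0, "rx": 0.0, "ry": 0.0, "rz": 0.0},
    {"tx": -0.21, "ty": -0.7, "tz": 0.0, "rx": 0.0, "ry": 0.0, "rz": 0.0},
    {"tx": -0.21, "ty": -0.9, "tz": 0.0, "rx": 0.0, "ry": 0.0, "rz": 0.0},
    {"tx": -0.21, "ty": -0.9, "tz": 0.0, "rx": 0.0, "ry": 0.0, "rz": 0.0},
    {"tx": -0.21, "ty": -0.9, "tz": 0.0, "rx": 0.0, "ry": 0.0, "rz": 0.0},
    {"tx": -0.21, "ty": -0.9, "tz": 0.0, "rx": 0.0, "ry": 0.0, "rz": 0.0},
    {"tx": -0.21, "ty": -0.9, "tz": 0.0, "rx": 0.0, "ry": 0.0, "rz": 0.0},
    {"tx": -0.21, "ty": -0.9, "tz": 0.0, "rx": 0.0, "ry": 0.0, "rz": 0.0},
    {"tx": -0.21, "ty": -0.9, "tz": 0.0, "rx": 0.0, "ry": 0.0, "rz": 0.0},
    {"tx": -0.21, "ty": -0.9, "tz": 0.0, "rx": 0.0, "ry": 0.0, "rz": 0.0},
    {"tx": -0.21, "ty": -0.9, "tz": 0.0, "rx": 0.0, "ry": 0.0, "rz": 0.0},
    {"tx": -0.21, "ty": -0.9, "tz": 0.0, "rx": 0.0, "ry": 0.0, "rz": 0.0},
  ],
)

```text
time_s: 20.35
tcp_pos: [0.5154, 0.0152, 0.1274]
tcp_rot: [-0.001, 0.048, 0.999, -0.0]
wrist_force: [0.3, -0.2, -1.7]
grip_width: 0.0549
grip_force: 42.7
```

jog_arm(
  plan=[
    {"tx": -0.15, "ty": -0.8, "tz": 0.0, "rx": 0.0, "ry": 0.0, "rz": 0.0},
    {"tx": -0.15, "ty": -0.6, "tz": 0.0, "rx": 0.0, "ry": 0.0, "rz": 0.0},
    {"tx": -0.1, "ty": -0.4, "tz": 0.0, "rx": 0.0, "ry": 0.0, "rz": 0.0},
    {"tx": -0.05, "ty": -0.1, "tz": 0.0, "rx": 0.0, "ry": 0.0, "rz": 0.0},
    {"tx": 0.0, "ty": 0.0, "tz": 0.0, "rx": 0.0, "ry": 0.0, "rz": 0.0},
    {"tx": 0.0, "ty": 0.0, "tz": 0.0, "rx": 0.0, "ry": 0.0, "rz": 0.0},
  ],
)

```text
time_s: 20.95
tcp_pos: [0.5238, -0.0392, 0.1281]
tcp_rot: [-0.0, 0.047, 0.999, 0.0]
wrist_force: [-0.7, 0.6, -1.3]
grip_width: 0.0552
grip_force: 42.8
```

jog_arm(
  plan=[
    {"tx": 0.0, "ty": -0.06, "tz": 0.3, "rx": 0.0, "ry": 0.0, "rz": 0.0},
    {"tx": 0.0, "ty": 0.0, "tz": 0.5, "rx": 0.0, "ry": 0.0, "rz": 0.0},
    {"tx": 0.0, "ty": 0.0, "tz": 0.5, "rx": 0.0, "ry": 0.0, "rz": 0.0},
    {"tx": 0.0, "ty": 0.0, "tz": 0.5, "rx": 0.0, "ry": 0.0, "rz": 0.0},
    {"tx": 0.0, "ty": 0.0, "tz": 0.4, "rx": 0.0, "ry": 0.0, "rz": 0.0},
    {"tx": 0.0, "ty": 0.0, "tz": 0.3, "rx": 0.0, "ry": 0.0, "rz": 0.0},
    {"tx": 0.0, "ty": 0.0, "tz": 0.2, "rx": 0.0, "ry": 0.0, "rz": 0.0},
    {"tx": 0.0, "ty": 0.0, "tz": 0.1, "rx": 0.0, "ry": 0.0, "rz": 0.0},
    {"tx": 0.0, "ty": 0.0, "tz": 0.0, "rx": 0.0, "ry": 0.0, "rz": 0.0},
    {"tx": 0.0, "ty": 0.0, "tz": 0.0, "rx": 0.0, "ry": 0.0, "rz": 0.0},
  ],
)

```text
time_s: 21.95
tcp_pos: [0.5242, -0.0422, 0.0446]
tcp_rot: [0.0, 0.048, 0.999, 0.0]
wrist_force: [0.1, 0.4, -1.8]
grip_width: 0.0551
grip_force: 42.8
```

Run:
```python
from workcell import r
from h import *
f=r.grab_frame("wrist");s=r.grab_frame("side")
cv2.imwrite("pics/p2.png",np.hstack([cv2.resize(f["image"],(400,300)),cv2.resize(s["image"][120:270,200:400],(400,300))])[:,:,::-1])
```

```text
(no output)
```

View pics/p2.png

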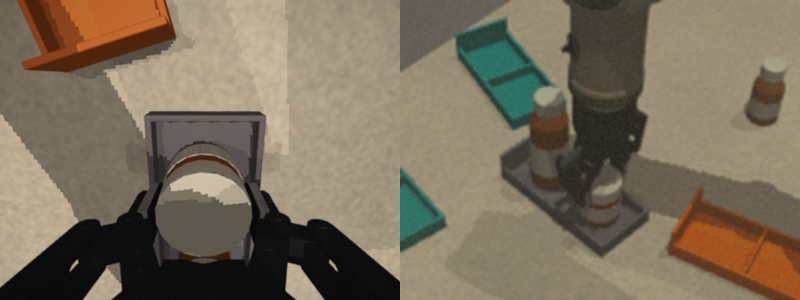

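The jar is inside the front pocket, with its lid centred between the side walls at (205,215). The tall bottle stands behind it at (548,140) in the crop. Lowering gently over the last 9 mm.

jog_arm(
  plan=[
    {"tx": 0.0, "ty": 0.0, "tz": 0.08, "rx": 0.0, "ry": 0.0, "rz": 0.0},
    {"tx": 0.0, "ty": 0.0, "tz": 0.08, "rx": 0.0, "ry": 0.0, "rz": 0.0},
    {"tx": 0.0, "ty": 0.0, "tz": 0.06, "rx": 0.0, "ry": 0.0, "rz": 0.0},
    {"tx": 0.0, "ty": 0.0, "tz": 0.03, "rx": 0.0, "ry": 0.0, "rz": 0.0},
    {"tx": 0.0, "ty": 0.0, "tz": 0.0, "rx": 0.0, "ry": 0.0, "rz": 0.0},
    {"tx": 0.0, "ty": 0.0, "tz": 0.0, "rx": 0.0, "ry": 0.0, "rz": 0.0},
  ],
)

```text
time_s: 22.65
tcp_pos: [0.5238, -0.0421, 0.0366]
tcp_rot: [0.0, 0.048, 0.999, 0.0]
wrist_force: [-0.9, -0.2, -0.8]
grip_width: 0.0551
grip_force: 42.8
```

jog_arm(
  plan=[
    {"tx": 0.0, "ty": 0.0, "tz": 0.03, "rx": 0.0, "ry": 0.0, "rz": 0.0},
    {"tx": 0.0, "ty": 0.0, "tz": 0.0, "rx": 0.0, "ry": 0.0, "rz": 0.0},
  ],
)

```text
time_s: 22.85
tcp_pos: [0.5238, -0.0422, 0.0357]
tcp_rot: [0.0, 0.048, 0.999, 0.0]
wrist_force: [-0.4, 0.1, -1.1]
grip_width: 0.0549
grip_force: 42.8
```

jog_arm(
  plan=[
    {"tx": 0.0, "ty": 0.0, "tz": 0.03, "rx": 0.0, "ry": 0.0, "rz": 0.0},
    {"tx": 0.0, "ty": 0.0, "tz": 0.0, "rx": 0.0, "ry": 0.0, "rz": 0.0},
  ],
)

```text
time_s: 23.05
tcp_pos: [0.5239, -0.0422, 0.035]
tcp_rot: [0.0, 0.048, 0.999, -0.0]
wrist_force: [-0.1, -0.1, -0.2]
grip_width: 0.0551
grip_force: 42.8
```

jog_arm(
  plan=[
    {"tx": 0.0, "ty": 0.0, "tz": 0.02, "rx": 0.0, "ry": 0.0, "rz": 0.0},
    {"tx": 0.0, "ty": 0.0, "tz": 0.0, "rx": 0.0, "ry": 0.0, "rz": 0.0},
  ],
)

```text
time_s: 23.25
tcp_pos: [0.5239, -0.0422, 0.0349]
tcp_rot: [0.0, 0.048, 0.999, -0.0]
wrist_force: [-3.9, -0.4, 7.5]
grip_width: 0.0552
grip_force: 43.6
```

Seated. Now releasing and retreating straight up.

jog_arm(
  plan=[
    {"tx": 0.0, "ty": 0.0, "tz": -0.02, "rx": 0.0, "ry": 0.0, "rz": 0.0},
    {"tx": 0.0, "ty": 0.0, "tz": 0.0, "rx": 0.0, "ry": 0.0, "rz": 0.0},
  ],
)

```text
time_s: 23.45
tcp_pos: [0.5239, -0.0422, 0.035]
tcp_rot: [0.0, 0.048, 0.999, 0.0]
wrist_force: [-0.8, -0.9, 1.4]
grip_width: 0.0553
grip_force: 42.9
```

jog_arm(
  plan=[
    {"tx": 0.0, "ty": 0.0, "tz": 0.0, "rx": 0.0, "ry": 0.0, "rz": 0.0},
    {"tx": 0.0, "ty": 0.0, "tz": 0.0, "rx": 0.0, "ry": 0.0, "rz": 0.0},
    {"tx": 0.0, "ty": 0.0, "tz": 0.0, "rx": 0.0, "ry": 0.0, "rz": 0.0},
  ],
  fingers=60,
)

```text
time_s: 23.75
tcp_pos: [0.5239, -0.0422, 0.0348]
tcp_rot: [0.0, 0.048, 0.999, 0.0]
wrist_force: [0.2, 1.0, -0.0]
grip_width: 0.0601
grip_force: 0.0
```

jog_arm(
  plan=[
    {"tx": 0.0, "ty": 0.0, "tz": 0.0, "rx": 0.0, "ry": 0.0, "rz": 0.0},
    {"tx": 0.0, "ty": 0.0, "tz": 0.0, "rx": 0.0, "ry": 0.0, "rz": 0.0},
    {"tx": 0.0, "ty": 0.0, "tz": 0.0, "rx": 0.0, "ry": 0.0, "rz": 0.0},
    {"tx": 0.0, "ty": 0.0, "tz": -0.3, "rx": 0.0, "ry": 0.0, "rz": 0.0},
    {"tx": 0.0, "ty": 0.0, "tz": -0.6, "rx": 0.0, "ry": 0.0, "rz": 0.0},
    {"tx": 0.0, "ty": 0.0, "tz": -0.9, "rx": 0.0, "ry": 0.0, "rz": 0.0},
    {"tx": 0.0, "ty": 0.0, "tz": -0.9, "rx": 0.0, "ry": 0.0, "rz": 0.0},
    {"tx": 0.0, "ty": 0.0, "tz": -0.9, "rx": 0.0, "ry": 0.0, "rz": 0.0},
    {"tx": 0.0, "ty": 0.0, "tz": -0.9, "rx": 0.0, "ry": 0.0, "rz": 0.0},
    {"tx": 0.0, "ty": 0.0, "tz": -0.6, "rx": 0.0, "ry": 0.0, "rz": 0.0},
    {"tx": 0.0, "ty": 0.0, "tz": -0.3, "rx": 0.0, "ry": 0.0, "rz": 0.0},
    {"tx": 0.0, "ty": 0.0, "tz": 0.0, "rx": 0.0, "ry": 0.0, "rz": 0.0},
  ],
  fingers=80,
)

```text
time_s: 24.95
tcp_pos: [0.5244, -0.0421, 0.1982]
tcp_rot: [0.001, 0.048, 0.999, -0.0]
wrist_force: [0.1, -0.0, 1.0]
grip_width: 0.08
grip_force: 0.0
```

Run:
```python
from workcell import r
from h import *
f=r.grab_frame("wrist");s=r.grab_frame("side")
cv2.imwrite("pics/p3.png",np.hstack([cv2.resize(f["image"],(400,300)),cv2.resize(s["image"][120:270,200:400],(400,300))])[:,:,::-1])
```

```text
(no output)
```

View pics/p3.png

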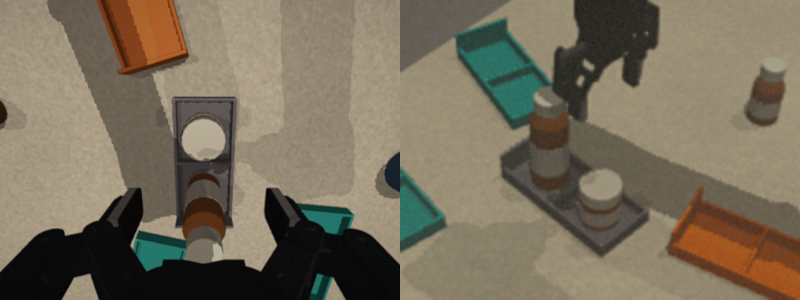

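Both glasses stand upright in their pockets, with the jar at (203,138) in the wrist view and the tall bottle behind it. The medium bottle hasn't moved, and the gripper is clear of everything.

```bash
python3 -c "
from workcell import r
print(r.job_done())"
```

```text
the job is handed in; nothing more can be done
None
```

The tall bottle now stands in the carrier's back pocket and the short jar in the front pocket, loaded in that order and set down gently; the medium bottle was left alone, and I handed the job in at about 25 s.

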